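Load the impeller and index it three clicks to the reading head

TASK

Set the loose black impeller flat in the white ring nest of the indexing fixture and let go of it. Then take the black bar knob and turn it clockwise, counting the clicks, to the third stop, so that the impeller stands in front of the reading head, without running on to the fourth. The plate springs back if it is let go, so finish while still holding the knob there, and leave the other things on the bench where they are.

Things in the scene. Friction and masses are not known exactly. Their poses are not given: they have to be found in the camera images.
- impeller: Loose black fan impeller: a drum 55 mm across, 20 mm high, 14 to 29 g, lying flat either near the front edge of the bench or further back (x over 0.45) between its left edge and a dark test frame up to 62 mm high, about 27 mm off. Origin at the centre of its underside, z up. To a gripper it is 52 mm wide along its own x and y (flats 26 mm wide), 57 mm along its diagonals.
- index_fixture: Fixed grey base plate of the indexing fixture, 192 x 180 x 10 mm. Origin on its underside at the vertical pivot axis; it reaches from -60 to +132 mm in its x (away from the robot), -101 to +79 mm in y (left). In this frame the loading stop lies at +36 degrees (left, far side) and the third stop at -36 degrees. A spring plunger at its near left corner, top 39 mm, clicks over pins under the hub.
- reading_head (a point): Nose of the metal sensor barrel on a bracket that is fixed to the base plate at the third stop, pointing at the pivot; 113 mm from the pivot, 49 mm above the bench. The bracket behind it reaches 69 mm above the bench.
- nest (a point): Point on the aluminium swing plate: centre of the nest's floor, 38 mm above the bench, 72 mm from the pivot. The nest is a white ring 6 mm high round this floor, inner diameter 64 mm: the impeller drops in with about 3 mm to spare all round and stands with its top 58 mm above the bench. x points outward from the pivot, z up; it turns with the plate.
- index_knob: Black bar knob on the pivot axis, keyed to the swing plate (0.01 rad of play). Origin on the axis, 61 mm above the bench, on its underside. The bar is 52 mm long along its x (toward the nest), 15 mm thick along y, and stands from 67 to 87 mm above the bench on a round flange 42 mm across. Grip it from above across the 15 mm, fingertips about 70 mm above the bench, clear of the impeller's top.
- swing_plate (a joint): Angle of swing plate and knob, rad: 0 at the loading stop, growing clockwise seen from above. Stops every 24 degrees: 0.419, 0.838, 1.257 (third), 1.676; end of travel 1.745. A spring pulls it back with 0.10 to 0.13 N m; before each half-way point a click adds about 0.07 N m, after it takes as much off. So turning takes up to 0.2 N m, and no stop holds by itself.
- yellow_tape: Bystander: roll of yellow tape, 78 mm across, 24 mm high, lying flat on the left part of the bench; it and the impeller may have changed places. Origin at the centre of its underside.
- label_roll: White roll of labels with a copper-coloured core, lying flat at the left of the bench, 66 x 110 x 34 mm. Bystander. Origin at its underside.
- tachometer: Orange hand tachometer with dark top, 54 x 114 x 30 mm, lying behind the fixture. Bystander. Origin at its underside.

How it is judged:
On the way, in this order (a step that is already met when the one before it is completed fails the run):
1. the impeller sits flat in the nest, let go, with the plate still at the loading stop (horizontal distance between impeller and nest below 0.006 m and z of impeller in the frame of nest below 0.003 m and angle between impeller's own z axis and vertical below 0.06 rad and contact force between the fingers and impeller below 0.2 N and value of joint swing_plate below 0.15 rad), for 0.2 s.
2. the knob is held at the third stop with the impeller in the nest (value of joint swing_plate between 1.18 and 1.335 rad and contact force between the fingers and index_knob above 1 N and horizontal distance between impeller and nest below 0.006 m), for 0.3 s.
At the end, for the whole second after the job is handed in: The fingers hold the knob (more than 1 N) still at the third stop, 1.257 rad within about 0.077 rad (4.4 degrees), and the impeller sits flat in the nest (within 6 mm of its centre, 3 mm of its floor and 3.4 degrees of level), untouched by the robot (all of step 2 and velocity of joint swing_plate between -0.1 and 0.1 rad/s and z of impeller in the frame of nest below 0.003 m and angle between impeller's own z axis and vertical below 0.06 rad and contact force between the arm and impeller below 0.2 N); the arm keeps its last pose, push and grip.
It fails at once if the plate is carried past the third stop into the fourth (value of joint swing_plate above 1.52 rad).
It fails at once if the tape roll is disturbed (distance of yellow_tape from where it was at the start of the episode above 0.02 m).
It fails at once if the label roll is disturbed (distance of label_roll from where it was at the start of the episode above 0.02 m).
It fails at once if the tachometer is disturbed (distance of tachometer from where it was at the start of the episode above 0.02 m).
It also fails if it takes over 61 s, if anything falls off the work surface, if the arm or the gripper's body presses on something with over 40 N, if the wrist force passes 120 N, or if a joint passes its speed limit or range.

ROBOT

A 7-joint arm with a two-finger parallel gripper is mounted at the origin on a cart in front of the work surface, level with it; the furniture and walls round the work are solid. World frame = base frame: x ahead of the robot, y to its left, z up, the work surface at z = 0. Lengths are in m, angles in rad, forces in N, time in s.
With the tool pointing down it reaches from about 0.425 to 0.925 m from the base axis. Payload 6.8 kg.
Tool frame: the origin (TCP) lies midway between the tips of the shut fingers; the grasp point (between the pads) lies 19 mm behind it; z points along the fingers, y is the line along which they close (so a half turn about z gives the same grasp; the last joint's range is limited). The gripper opens to 85 mm and grips with 20 to 120 N. Pads are 22 mm wide; open, the fingers measure 114 mm over their backs; the gripper's body (76 mm by 85 mm) begins 54 mm behind the grasp point. The pads swing forward as they close: fully open they stand 13 mm farther back than shut.
Start: joints at [1.192, 0.477, 0.022, 1.555, -0.011, 1.109, -0.083], TCP at [0.181, -0.65, 0.231] pointing down, gripper open.
Joint ranges: [-2.96, 2.96], [-0.34, 2.1], [-1.41, 1.46], [0.24, 2.44], [-1.37, 4.51], [0.17, 1.92], [-2.96, 2.96]. Speed limits (rad/s): [2.39, 2.39, 3.14, 3.14, 3.14, 3.14, 3.14].

INTERFACE

Orientations are given as a rotation vector (axis times angle).
In Python, from bench import r gives the robot as it stands.
- The arm moves only by the tool servo_tool, never from a script. Its arguments are lists of equal length, an entry for each row: "turn": the turn, a rotation vector about the world's x, y, z in units of 5 degrees (1.0 is 5 degrees), a list of three; "slide": the shift along the world's x, y, z in units of 30 mm (1.0 is 30 mm), a list of three; "hand": the opening, from 0 (shut) to 1 (fully open). In form: {"turn": [[rx, ry, rz], ...], "slide": [[dx, dy, dz], ...], "hand": [hand, ...]}. A call has 1 to 8 rows; each row is the pose to reach, as a shift and turn from the pose commanded when the call began; what a row does not reach only later rows make up. A row lasts 1/8 s, in which the tool goes at most 62.5 mm and 10.7 degrees, less where a joint would pass 70% of its speed; a pose out of reach is approached as far as the arm can. A call with a gripper value outside its range is refused whole. The fingers move at their own pace and stop on an object; "squeeze" is the grip in N (left out, the last holds). Time passes only in rows, so rows that repeat a pose let the fingers close. It gives the time, the measured TCP pose, the force, the opening and the grip force at its end, in the units of the state.
- r.get_obs(): the state, without advancing time (a new reading comes with each control period).
- r.grab_frame(name): name is "side" or "top" or "wrist"; returns (picture, depth): 400x640x3 uint8, red, green, blue; 400x640 float32, m along the optical axis (not along the pixel's ray), 0 where there is no reading.
- r.get_calibration(name): a dict with "fovy" (degrees; the focal length in pixels is half the picture's height over the tangent of half this angle, whatever the lens; pixels are square), "cx", "cy" (the principal point, pixels), "R" (3x3) and "t" (3): a world point X has camera coordinates R X + t. Camera axes: x right, y down, z forward; pixel columns grow to the right and rows downward; lengths in m; the calibration is good to about 2 mm. A picture is of the moment at which its call begins: read the wrist's pose just before it. get_calibration takes no time and is no camera call; for the wrist camera it gives the pose at the moment of the call.
- r.hand_in(): hands the job in; it is judged then, once.
The state is a dict: "clock": time; "joints": joint angles; "qvel": joint speeds; "tau": joint torques, N m; "tcp_pos": TCP position; "orientation": TCP orientation; "contact_force": force on the tool from outside, world axes, zero at the start; "moment": the same for the moment, N m; "grip_width": finger opening in m; "gripper_force": force on a finger pad.
Only numpy, scipy, OpenCV 4.12 (cv2) and the standard library are available. Lean on these libraries where they do the work, as an engineer would, in place of code of your own. Each camera call takes 0.05 s, during which the arm holds its last target. There are 200 camera calls.

## Working session

There is one attempt and no reset: what is moved stays moved. The work goes in short steps, Python scripts to look and compute and a tool call to move; the robot and the scene stay as the last step left them, time stands still between calls to the robot, and variables do not carry over. Pictures are saved under pics/ and viewed, at most 10 in all, crops included, and the job is handed in when it is done.

Besides the shell and the picture viewer there is one more tool, called after "Request:" in YAML: its name, and indented under it one key for each argument. servo_tool: Moves the arm, as the interface text tells. Its arguments: {"type":"object","properties":{"turn":{"type":"array"},"slide":{"type":"array"},"hand":{"type":"array"},"squeeze":{"type":"number"}},"required":["turn","slide","hand"]}

```bash
mkdir -p pics; ls
cat > h.py <<'E'
import numpy as np,cv2
from bench import r
def grab(n,save=None):
    c=r.get_calibration(n); p,d=r.grab_frame(n)
    if save: cv2.imwrite('pics/'+save,p[:,:,::-1])
    np.savez('/tmp/'+n,p=p,d=d,R=c['R'],t=c['t'],f=200/np.tan(np.radians(c['fovy'])/2),c=[c['cx'],c['cy']])
def load(n): return np.load('/tmp/'+n+'.npz')
def cloud(L):
    d=L['d'];v,u=np.mgrid[:400,:640];c=L['c']
    X=np.stack([(u-c[0])/L['f']*d,(v-c[1])/L['f']*d,d],-1)
    W=(X-L['t'])@L['R']; W[d==0]=np.nan
    return W
def onplane(L,u,v,z):
    ray=L['R'].T@np.array([(u-L['c'][0])/L['f'],(v-L['c'][1])/L['f'],1]);o=-L['R'].T@L['t']
    return o+ray*(z-o[2])/ray[2]
E
python3 - <<'E'
from h import *
grab('top','top.png');grab('side','side.png')
print(r.get_obs())
for n in('top','side'):print(r.get_calibration(n))
E
```

```text
pics
{'clock': 0.1, 'joints': array([ 1.19188269,  0.47771993,  0.02236045,  1.55638327, -0.01148867,
        1.1093045 , -0.08309935]), 'qvel': array([ 0.00010779, -0.00197877,  0.00047326, -0.00252203,  0.00076874,
        0.00033153, -0.00095384]), 'tau': array([ 6.12941949e-03, -5.97755241e+01,  1.61420245e+00, -2.81953990e+01,
        1.28472573e-02,  4.94390362e-03,  3.12219140e-05]), 'tcp_pos': array([ 0.18039886, -0.64987362,  0.23040866]), 'orientation': array([-3.11120290e+00, -4.23887058e-01,  5.76335125e-04]), 'contact_force': array([-0.12953681, -0.09254544, -0.35925925]), 'moment': array([-0.04226956, -0.00531011, -0.02831684]), 'gripper_force': 0.0, 'grip_width': 0.08558808090339887}
{'fovy': 57.37920192661331, 'cx': 314.4510618529813, 'cy': 197.8023732184626, 'R': array([[ 0.01355714, -0.99988965,  0.0060735 ],
       [-0.99488242, -0.01409697, -0.10005121],
       [ 0.10012579, -0.00468601, -0.99496375]]), 't': array([0.12020222, 0.55405003, 0.85587891])}
{'fovy': 57.8127897356964, 'cx': 315.28085021905525, 'cy': 197.17959092342795, 'R': array([[-0.97621026, -0.21506706,  0.02756252],
       [-0.11438101,  0.40280502, -0.90811073],
       [ 0.18420238, -0.88965964, -0.41782198]]), 't': array([0.55689519, 0.07007247, 0.89939875])}
```

View pics/top.png

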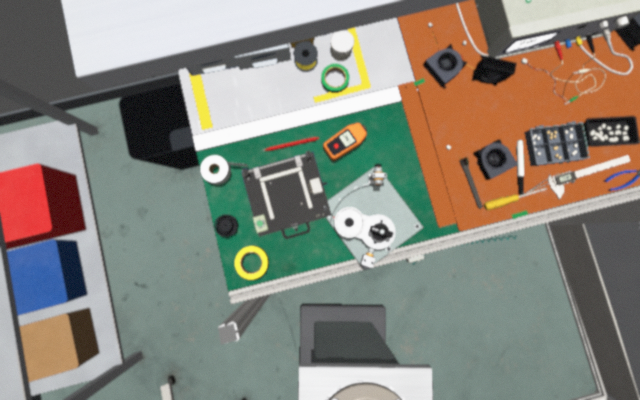

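View pics/side.png

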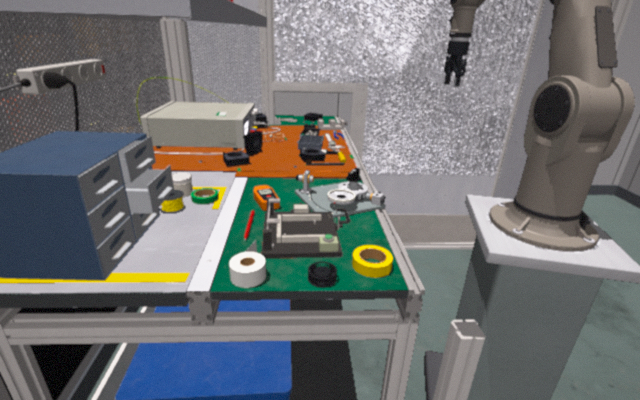

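The top view shows the impeller at about (227,226), tape at (251,263), nest (349,223), knob (380,232), and label roll (215,169). I'll measure these and enlarge the area.

Run:
```python
from h import *
L=load('top');W=cloud(L)
for n,u,v,z in[('imp',227,226,.02),('nest',349,223,.04),('knob',380,232,.087),('head',377,178,.05),('tape',251,263,.024),('label',215,169,.034)]:
    print(n,onplane(L,u,v,z).round(3),W[v,u].round(3))
c=L['p'][140:300,190:440,::-1];cv2.imwrite('pics/topc.png',cv2.resize(c,None,fx=3.2,fy=3.2,interpolation=cv2.INTER_CUBIC))
# height map row of region near impeller/frame
for v in (215,220,226,232): print(v,[(u,*(W[v,u]*1000).round().astype(int)) for u in range(205,262,4) if np.isfinite(W[v,u,0])])
```

```text
imp [0.482 0.338 0.02 ] [0.482 0.339 0.017]
nest [0.492 0.045 0.04 ] [0.492 0.045 0.038]
knob [ 0.472 -0.019  0.087] [ 0.472 -0.019  0.087]
head [ 0.599 -0.02   0.05 ] [ 0.598 -0.018  0.06 ]
tape [0.395 0.277 0.024] [0.393 0.281 0.001]
label [0.618 0.369 0.034] [ 0.624  0.378 -0.001]
215 [(205, np.int64(546), np.int64(620), np.int64(-756)), (209, np.int64(546), np.int64(602), np.int64(-755)), (213, np.int64(509), np.int64(379), np.int64(-2)), (217, np.int64(509), np.int64(369), np.int64(-2)), (221, np.int64(508), np.int64(354), np.int64(19)), (225, np.int64(508), np.int64(345), np.int64(17)), (229, np.int64(508), np.int64(334), np.int64(22)), (233, np.int64(509), np.int64(329), np.int64(1)), (237, np.int64(510), np.int64(319), np.int64(-1)), (241, np.int64(510), np.int64(309), np.int64(0)), (245, np.int64(510), np.int64(299), np.int64(2)), (249, np.int64(510), np.int64(289), np.int64(0)), (253, np.int64(510), np.int64(278), np.int64(11)), (257, np.int64(510), np.int64(268), np.int64(12)), (261, np.int64(509), np.int64(255), np.int64(33))]
220 [(205, np.int64(523), np.int64(618), np.i
[... 1561 characters left out ...]
t64(469), np.int64(597), np.int64(-751)), (213, np.int64(469), np.int64(579), np.int64(-750)), (217, np.int64(467), np.int64(361), np.int64(22)), (221, np.int64(467), np.int64(356), np.int64(2)), (225, np.int64(467), np.int64(347), np.int64(1)), (229, np.int64(467), np.int64(337), np.int64(2)), (233, np.int64(467), np.int64(323), np.int64(20)), (237, np.int64(468), np.int64(317), np.int64(1)), (241, np.int64(468), np.int64(308), np.int64(-3)), (245, np.int64(468), np.int64(298), np.int64(-2)), (249, np.int64(468), np.int64(288), np.int64(0)), (253, np.int64(468), np.int64(278), np.int64(1)), (257, np.int64(468), np.int64(264), np.int64(26)), (261, np.int64(468), np.int64(256), np.int64(15))]
```

View pics/topc.png

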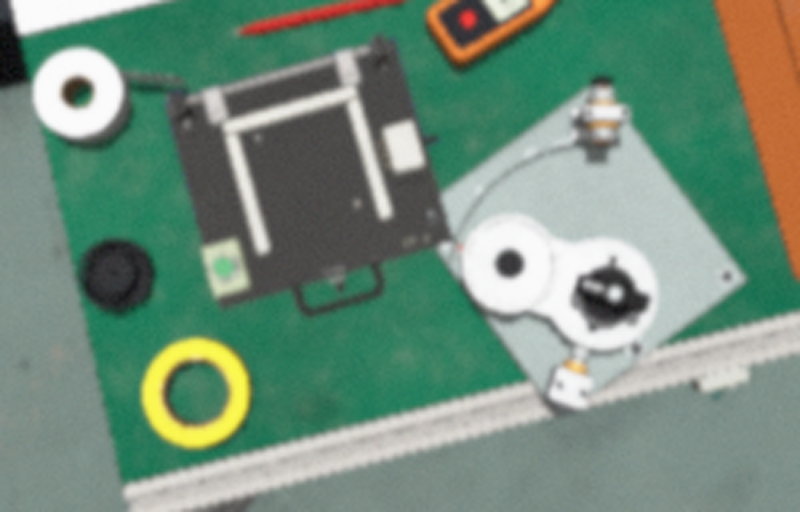

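The crop shows the impeller at about crop (118,275), with its flats not visible. The knob bar points toward the nest (yaw about 73°). I'll move over the impeller in two legs and look with the wrist camera.

Request:
servo_tool:
  turn:
    - [0,0,2]
    - [0,0,4]
    - [0,0,6]
    - [0,0,8]
    - [0,0,10]
    - [0,0,12]
    - [0,0,14]
    - [0,0,16]
  slide:
    - [1.3,1.4,0]
    - [2.6,2.8,0]
    - [3.9,4.2,0]
    - [5.2,5.6,0]
    - [6.5,7,0]
    - [7.8,8.5,0]
    - [9.2,10,0]
    - [10.6,11.6,0]
  hand: [1,1,1,1,1,1,1,1]

```text
clock: 1.1
tcp_pos: [0.4985, -0.302, 0.2311]
orientation: [-2.106, -2.331, 0.0]
contact_force: [-0.1, -0.2, -0.2]
grip_width: 0.0853
gripper_force: 0.0
```

Request:
servo_tool:
  turn:
    - [0,0,0.3]
    - [0,0,0.6]
    - [0,0,0.9]
    - [0,0,1.2]
    - [0,0,1.5]
    - [0,0,1.8]
    - [0,0,1.8]
    - [0,0,1.8]
  slide:
    - [0,2,0]
    - [0,4,0]
    - [0,6,0]
    - [0,8,0]
    - [0,10,0]
    - [0,12,0]
    - [-0.5,14,0]
    - [-0.5,16,0]
  hand: [1,1,1,1,1,1,1,1]

```text
clock: 2.1
tcp_pos: [0.4816, 0.1781, 0.2312]
orientation: [1.923, 2.484, -0.001]
contact_force: [1.2, -0.4, 0.7]
grip_width: 0.0851
gripper_force: 0.0
```

Request:
servo_tool:
  turn:
    - [0,0,0]
    - [0,0,0]
    - [0,0,0]
    - [0,0,0]
    - [0,0,0]
  slide:
    - [0,2,0]
    - [0,4,0]
    - [0,5.2,0]
    - [0,5.2,0]
    - [0,5.2,0]
  hand: [1,1,1,1,1]

```text
clock: 2.72
tcp_pos: [0.4828, 0.3315, 0.2307]
orientation: [1.924, 2.483, -0.002]
contact_force: [0.0, -0.8, 0.6]
grip_width: 0.0854
gripper_force: 0.0
```

Run:
```python
from h import *
print(r.get_obs()['tcp_pos'],r.get_obs()['orientation'])
grab('wrist','w1.png')
c=r.get_calibration('wrist');print(-c['R'].T@c['t'],c['R'][2])
```

```text
[0.48278461 0.33150593 0.23070557] [ 1.92355814e+00  2.48349148e+00 -2.38491874e-03]
[0.4648414  0.39896675 0.37347043] [ 0.06734676 -0.26920044 -0.96072657]
```

View pics/w1.png

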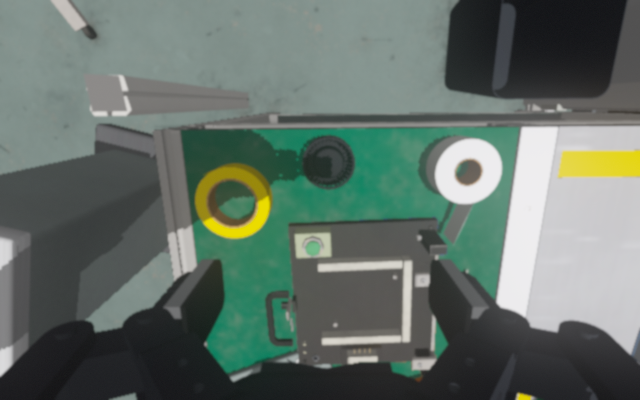

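The wrist view shows the impeller at about (328,162), tape (232,202) and label roll (465,172). The frame's left edge is at row 225. I'll enlarge the impeller to read its flats.

Run:
```python
from h import *
L=load('wrist');W=cloud(L)
c=cv2.convertScaleAbs(L['p'][125:200,285:370,::-1],alpha=3,beta=-10)
cv2.imwrite('pics/w1c.png',cv2.resize(c,None,fx=8,fy=8,interpolation=cv2.INTER_CUBIC)[:600])
m=(W[...,2]>.012)&(W[...,2]<.03)&(abs(W[...,0]-.484)<.045)&(abs(W[...,1]-.34)<.045)
P=W[m][:,:2].astype(np.float32);print(m.sum(),P.mean(0),P.min(0),P.max(0),cv2.minEnclosingCircle(P))
e=W[235:300:10,285:310];print([onplane(L,293,v,.04).round(3) for v in(228,)],onplane(L,328,162,.02))
```

```text
1324 [0.48052153 0.34280625] [0.4536976  0.31545717] [0.5076445 0.3695919] ((0.4808252155780792, 0.3424376845359802), 0.0273708738386631)
[array([0.462, 0.272, 0.04 ])] [0.48045695 0.34349058 0.02      ]
```

View pics/w1c.png

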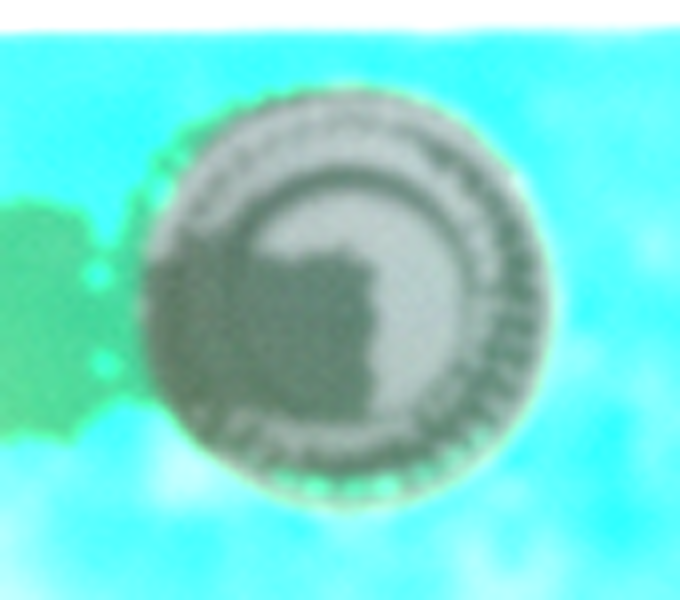

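Request:
servo_tool:
  turn:
    - [0,0,0]
    - [0,0,0]
    - [0,0,0]
    - [0,0,0]
    - [0,0,0]
    - [0,0,0]
    - [0,0,0]
    - [0,0,0]
  slide:
    - [-0.05,0.35,0]
    - [-0.05,0.35,-1.5]
    - [-0.05,0.35,-3]
    - [-0.05,0.35,-4.5]
    - [-0.05,0.35,-6]
    - [-0.05,0.35,-7]
    - [-0.05,0.35,-7.5]
    - [-0.05,0.35,-7.5]
  hand: [1,1,1,1,1,1,0.9,0.85]

```text
clock: 3.78
tcp_pos: [0.4811, 0.3429, 0.0059]
orientation: [-1.923, -2.484, 0.002]
contact_force: [0.0, 1.2, 0.2]
grip_width: 0.0727
gripper_force: 0.0
```

Request:
servo_tool:
  turn:
    - [0,0,0]
    - [0,0,0]
    - [0,0,0]
    - [0,0,0]
    - [0,0,0]
    - [0,0,0]
  slide:
    - [0,0,0]
    - [0,0,0]
    - [0,0,0]
    - [0,0,0]
    - [0,0,0]
    - [0,0,0]
  hand: [0.75,0.65,0.55,0.5,0.5,0.5]
  squeeze: 25

```text
clock: 4.53
tcp_pos: [0.4821, 0.3439, 0.0083]
orientation: [1.922, 2.483, 0.004]
contact_force: [-1.9, -0.8, 6.4]
grip_width: 0.0543
gripper_force: 24.9
```

Request:
servo_tool:
  turn:
    - [0,0,0]
    - [0,0,0]
    - [0,0,0]
    - [0,0,0]
    - [0,0,0]
  slide:
    - [0,0,0.3]
    - [0,0,0.8]
    - [0,0,1.8]
    - [0,0,2.6]
    - [0,0,2.6]
  hand: [0.5,0.5,0.5,0.5,0.5]

```text
clock: 5.15
tcp_pos: [0.4826, 0.3443, 0.0872]
orientation: [1.923, 2.483, 0.007]
contact_force: [0.2, -0.5, -0.9]
grip_width: 0.0543
gripper_force: 26.5
```

Run:
```python
from h import *
o=r.get_obs();print(o['tcp_pos'],o['grip_width'],o['gripper_force'],o['contact_force'])
grab('wrist','w2.png');grab('side')
L=load('side');cv2.imwrite('pics/s2.png',cv2.resize(L['p'][200:300,220:410,::-1],None,fx=4,fy=4,interpolation=cv2.INTER_CUBIC))
```

```text
[0.48255594 0.34433459 0.08716192] 0.05432171789800331 26.470635747537017 [ 0.17020644 -0.53849223 -0.88591769]
```

View pics/s2.png

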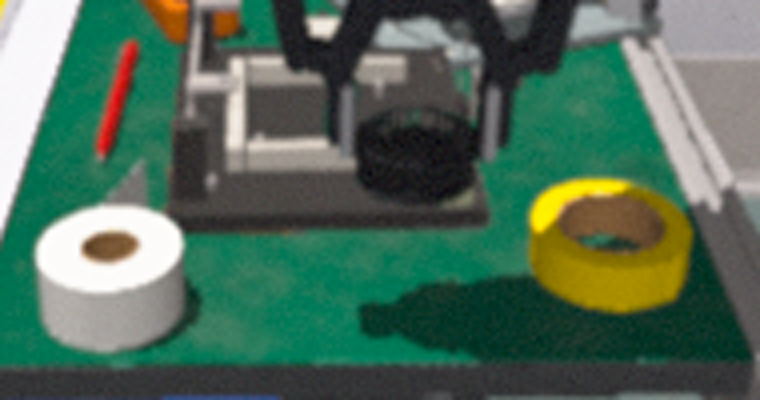

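The side view shows the impeller held between the pads at mid-height, roughly level and clear of the bench. I'll carry it right so the wrist camera sees the nest.

Request:
servo_tool:
  turn:
    - [0,0,0]
    - [0,0,0]
    - [0,0,0]
    - [0,0,0]
    - [0,0,0]
    - [0,0,0]
    - [0,0,0]
    - [0,0,0]
  slide:
    - [0,0,1.5]
    - [0,-1,3]
    - [0,-2.5,4]
    - [0,-4.2,4]
    - [0,-6,4]
    - [0,-7.8,4]
    - [0,-9.5,4]
    - [0,-10.5,4]
  hand: [0.5,0.5,0.5,0.5,0.5,0.5,0.5,0.5]

```text
clock: 6.25
tcp_pos: [0.4803, 0.0249, 0.2033]
orientation: [-1.926, -2.48, 0.003]
contact_force: [1.0, 0.3, -0.1]
grip_width: 0.0544
gripper_force: 26.7
```

Request:
servo_tool:
  turn:
    - [0,0,0]
    - [0,0,0]
    - [0,0,0]
    - [0,0,0]
  slide:
    - [0,-1,0]
    - [0,-1.6,0]
    - [0,-1.6,0]
    - [0,-1.6,0]
  hand: [0.5,0.5,0.5,0.5]

```text
clock: 6.75
tcp_pos: [0.4809, -0.0189, 0.2039]
orientation: [-1.921, -2.484, -0.0]
contact_force: [-0.1, 0.2, -0.5]
grip_width: 0.0543
gripper_force: 26.7
```

Run:
```python
from h import *
o=r.get_obs();print(o['tcp_pos'],o['orientation'],o['grip_width'])
grab('wrist','w3.png')
```

```text
[ 0.48094672 -0.01886785  0.2039171 ] [-1.92113585e+00 -2.48449750e+00 -6.91931800e-05] 0.05427918921212727
```

View pics/w3.png

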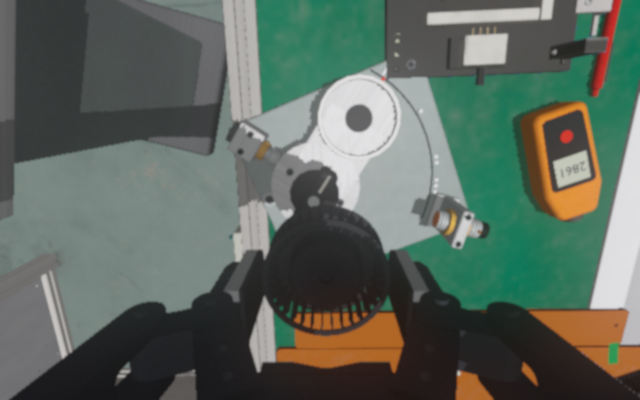

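The wrist view shows the nest ring around (358,116) with its dark centre at (359,118). The knob is at (318,188) and the held impeller at (326,268). I'll fit both from depth.

Run:
```python
from h import *
L=load('wrist');W=cloud(L)
for z in(.038,.044):print(z,onplane(L,358.5,117.5,z).round(4))
# ring by height
z=W[...,2];v,u=np.mgrid[:400,:640];near=np.hypot(u-358,v-116)<50
m=near&(z>.0415)&(z<.048);P=W[m][:,:2].astype(np.float32);print('ring',m.sum(),cv2.minEnclosingCircle(P),P.min(0),P.max(0))
g=cv2.cvtColor(L['p'],cv2.COLOR_RGB2GRAY)
# dark floor? print profile through the nest
print(g[117,305:412:2]);print((z[117,305:412:4]*1000).round())
# dark hub hole centroid
h=(np.hypot(u-358,v-117)<20)&(g<120);c=[u[h].mean(),v[h].mean()];print(h.sum(),c,onplane(L,*c,.038))
# white outer outline -> ring circle at z=.044
w=((g>170)&(np.hypot(u-358,v-116)<50)&(v<125)).astype(np.uint8)
pts=np.array([onplane(L,a,b,.044)[:2] for a,b in zip(u[w>0],v[w>0])],np.float32);print('outer',cv2.minEnclosingCircle(pts))
# held impeller
mi=(np.hypot(u-326,v-268)<64)&(z>.17)&(z<.24)
Q=W[mi];print('imp',np.percentile(Q[:,2],[2,50,90,98]))
t=Q[Q[:,2]>np.percentile(Q[:,2],60)]
A=np.c_[t[:,:2]-t[:,:2].mean(0),np.ones(len(t))];s=np.linalg.lstsq(A,t[:,2],rcond=None)[0];print('plane',s,cv2.minEnclosingCircle(t[:,:2].astype(np.float32)))
```

```text
0.038 [0.4923 0.0447 0.038 ]
0.044 [0.4917 0.0448 0.044 ]
ring 1085 ((0.49200624227523804, 0.04441598430275917), 0.03542604669928551) [0.45692545 0.00919659] [0.5271919  0.07980751]
[173 173 156 118 111 112 154 219 219 218 221 225 225 224 224 225 225 222
 222 221 171 102  98  99  99  99  99 100 100 100 100 100 100 134 208 223
 222 223 223 223 221 223 226 225 202 144 200 219 187 176 176 176 176 176]
[10.  9. 10. 38. 44. 40. 38. 39. 39. 37. 38. 37. 37. 38. 38. 39. 38. 39.
 38. 37. 38. 39. 38. 44.  9.  9. 10.]
490 [np.float64(358.42857142857144), np.float64(117.86122448979592)] [0.49233001 0.04438441 0.038     ]
outer ((0.4913776218891144, 0.050502948462963104), 0.04200364649295807)
imp [0.19680117 0.21242148 0.21565992 0.21652777]
plane [-0.00427679  0.02192298  0.2146373 ] ((0.4798750877380371, -0.019306916743516922), 0.02703731693327427)
```

Request:
servo_tool:
  turn:
    - [0,0,0]
    - [0,0,0]
    - [0,0,0]
    - [0,0,0]
    - [0,0,0]
    - [0,0,0]
    - [0,0,0]
    - [0,0,0]
  slide:
    - [0.2,1.2,0]
    - [0.4,2.12,0]
    - [0.4,2.12,-1.2]
    - [0.4,2.12,-2.4]
    - [0.4,2.12,-3.4]
    - [0.4,2.12,-4.2]
    - [0.4,2.12,-4.5]
    - [0.4,2.12,-4.5]
  hand: [0.5,0.5,0.5,0.5,0.5,0.5,0.5,0.5]

```text
clock: 7.8
tcp_pos: [0.4931, 0.0444, 0.0692]
orientation: [-1.921, -2.485, 0.0]
contact_force: [0.2, -0.2, 0.2]
grip_width: 0.0546
gripper_force: 26.7
```

Request:
servo_tool:
  turn:
    - [0,0,0]
    - [0,0,0]
    - [0,0,0]
    - [0,0,0]
  slide:
    - [0,0,-0.2]
    - [0,0,-0.5]
    - [0,0,-0.7]
    - [0,0,-0.7]
  hand: [0.5,0.5,0.5,0.5]

```text
clock: 8.3
tcp_pos: [0.4928, 0.0436, 0.0478]
orientation: [-1.923, -2.484, 0.001]
contact_force: [0.1, 0.9, 0.2]
grip_width: 0.0545
gripper_force: 26.7
```

Request:
servo_tool:
  turn:
    - [0,0,0]
    - [0,0,0]
    - [0,0,0]
    - [0,0,0]
    - [0,0,0]
    - [0,0,0]
  slide:
    - [0,0,-0.03]
    - [0,0,-0.03]
    - [0,0,-0.03]
    - [0,0,-0.03]
    - [0,0,-0.03]
    - [0,0,-0.03]
  hand: [0.6,0.65,0.7,0.78,0.85,0.85]

```text
clock: 9.05
tcp_pos: [0.4933, 0.0437, 0.0474]
orientation: [1.923, 2.484, 0.0]
contact_force: [0.5, 0.2, 0.7]
grip_width: 0.0725
gripper_force: 0.0
```

Request:
servo_tool:
  turn:
    - [0,0,0]
    - [0,0,0]
    - [0,0,0]
    - [0,0,0]
    - [0,0,0]
    - [0,0,0]
    - [0,0,0]
    - [0,0,0]
  slide:
    - [0,0,0.2]
    - [0,0,0.6]
    - [0,0,1.4]
    - [0,0,2.6]
    - [0,0,3.8]
    - [0,-1,4.6]
    - [-0.3,-2,4.6]
    - [-0.3,-2,4.6]
  hand: [0.85,0.85,0.85,0.85,0.85,0.85,0.85,0.85]

```text
clock: 10.05
tcp_pos: [0.4837, -0.0189, 0.1863]
orientation: [1.927, 2.479, -0.002]
contact_force: [-0.1, 0.4, -0.7]
grip_width: 0.0727
gripper_force: 0.0
```

Run:
```python
from h import *
o=r.get_obs();print(o['tcp_pos'],o['orientation'],o['grip_width'])
grab('wrist','w4.png')
L=load('wrist');W=cloud(L);x,y,z=np.moveaxis(W,-1,0)
m=(np.hypot(x-.492,y-.0445)<.036)&(z>.05)&(z<.07);P=W[m];print(m.sum(),cv2.minEnclosingCircle(P[:,:2].astype(np.float32)),np.percentile(P[:,2],[5,50,95]))
t=P[P[:,2]>.055]
A=np.c_[t[:,:2]-t[:,:2].mean(0),np.ones(len(t))];print(np.linalg.lstsq(A,t[:,2],rcond=None)[0])
k=(np.hypot(x-.472,y+.019)<.04)&(z>.08)&(z<.095);K=W[k][:,:2].astype(np.float32);print('knob',k.sum(),cv2.minAreaRect(K),K.mean(0))
```

```text
[ 0.48373266 -0.01885195  0.18627235] [ 1.92738839e+00  2.47912046e+00 -1.51529795e-03] 0.07270831095059432
2384 ((0.49214842915534973, 0.04234348610043526), 0.027336617931723595) [0.05361387 0.05628464 0.05904019]
[-0.00190338  0.00116144  0.05696706]
knob 1402 ((0.4706954061985016, -0.023992519825696945), (0.05207078903913498, 0.015066402964293957), 72.68074035644531) [ 0.4707039  -0.02249652]
```

View pics/w4.png

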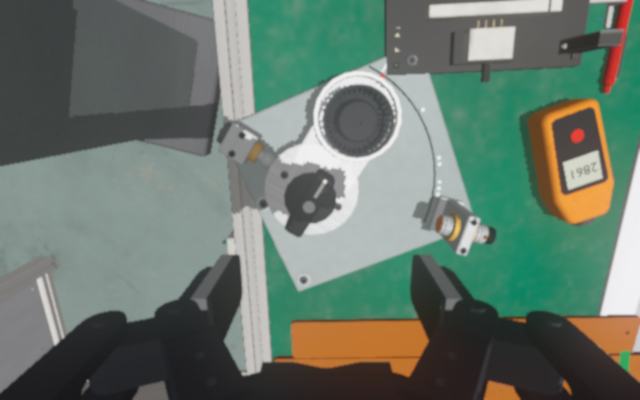

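The impeller is seated level, centred at (0.492,0.0423) with its top at about 57 mm. The knob is at (0.4707,-0.024), yaw 72.7°. Next I'll grip the knob.

Request:
servo_tool:
  turn:
    - [0,0,-1.6]
    - [0,0,-3.2]
    - [0,0,-4.8]
    - [0,0,-6.3]
    - [0,0,-6.3]
    - [0,0,-6.3]
    - [0,0,-6.3]
    - [0,0,-6.3]
  slide:
    - [-0.1,0,0]
    - [-0.2,-0.1,0]
    - [-0.43,-0.17,-0.3]
    - [-0.43,-0.17,-1]
    - [-0.43,-0.17,-2]
    - [-0.43,-0.17,-3]
    - [-0.43,-0.17,-3.6]
    - [-0.43,-0.17,-3.8]
  hand: [0.6,0.5,0.5,0.5,0.5,0.5,0.5,0.5]

```text
clock: 11.1
tcp_pos: [0.4709, -0.0201, 0.0707]
orientation: [-2.522, -1.87, 0.001]
contact_force: [-0.3, 0.7, 0.1]
grip_width: 0.0427
gripper_force: 0.0
```

Request:
servo_tool:
  turn:
    - [0,0,0]
    - [0,0,0]
    - [0,0,0]
    - [0,0,0]
    - [0,0,0]
    - [0,0,0]
  slide:
    - [0,0,0]
    - [0,0,0]
    - [0,0,0]
    - [0,0,0]
    - [0,0,0]
    - [0,0,0]
  hand: [0.5,0.35,0.2,0.1,0.05,0.05]
  squeeze: 70

```text
clock: 11.85
tcp_pos: [0.4729, -0.0216, 0.0724]
orientation: [2.524, 1.867, 0.004]
contact_force: [2.1, -1.1, 6.5]
grip_width: 0.013
gripper_force: 69.8
```

Request:
servo_tool:
  turn:
    - [0,0,-0.6]
    - [0,0,-1.5]
    - [0,0,-2.5]
    - [0,0,-3.5]
    - [0,0,-4.4]
    - [0,0,-4.8]
    - [0,0,-4.8]
    - [0,0,-4.8]
  slide:
    - [0,-0.05,0]
    - [0,-0.08,0]
    - [-0.05,-0.08,0]
    - [-0.05,-0.08,0]
    - [-0.05,-0.08,0]
    - [-0.05,-0.08,0]
    - [-0.05,-0.08,0]
    - [-0.05,-0.08,0]
  hand: [0.05,0.05,0.05,0.05,0.05,0.05,0.05,0.05]

```text
clock: 12.85
tcp_pos: [0.4737, -0.0222, 0.0726]
orientation: [2.857, 1.304, 0.013]
contact_force: [7.8, 2.5, -2.7]
grip_width: 0.013
gripper_force: 68.7
```

Run:
```python
from h import *
o=r.get_obs();print(o['moment'],np.degrees(2*np.arctan2(*o['orientation'][[1,0]])),o['joints'].round(2))
```

```text
[ 0.71098169 -1.69820508  0.03609733] 49.07297007292282 [ 0.25  0.41 -0.39  2.14  0.26  0.63 -1.04]
```

Request:
servo_tool:
  turn:
    - [0,0,-0.6]
    - [0,0,-1.5]
    - [0,0,-2.5]
    - [0,0,-3.5]
    - [0,0,-4.4]
    - [0,0,-4.8]
    - [0,0,-4.8]
    - [0,0,-4.8]
  slide:
    - [0.04,0,0]
    - [0.08,0,0]
    - [0.08,0,0]
    - [0.08,0,0]
    - [0.08,0,0]
    - [0.08,0,0]
    - [0.08,0,0]
    - [0.08,0,0]
  hand: [0.05,0.05,0.05,0.05,0.05,0.05,0.05,0.05]

```text
clock: 13.85
tcp_pos: [0.4745, -0.0231, 0.0724]
orientation: [3.067, 0.682, 0.007]
contact_force: [5.7, 1.7, 5.7]
grip_width: 0.0133
gripper_force: 69.8
```

Request:
servo_tool:
  turn:
    - [0,0,-0.6]
    - [0,0,-1.5]
    - [0,0,-2.5]
    - [0,0,-3.4]
    - [0,0,-4.2]
    - [0,0,-4.6]
    - [0,0,-4.7]
    - [0,0,-4.7]
  slide:
    - [0,0,0]
    - [0,0,0]
    - [0,0,0]
    - [0,0,0]
    - [0,0,0]
    - [0,0,0]
    - [0,0,0]
    - [0,0,0]
  hand: [0.05,0.05,0.05,0.05,0.05,0.05,0.05,0.05]

```text
clock: 14.85
tcp_pos: [0.4748, -0.0241, 0.0725]
orientation: [3.141, 0.042, 0.008]
contact_force: [6.0, -1.1, 5.6]
grip_width: 0.013
gripper_force: 69.7
```

Run:
```python
from h import *
o=r.get_obs();print(o['tcp_pos'],o['moment'],np.degrees(2*np.arctan2(*o['orientation'][[1,0]])),o['joints'].round(2))
grab('wrist','w5.png');grab('top')
for n in('wrist','top'):
    L=load(n);W=cloud(L);x,y,z=np.moveaxis(W,-1,0)
    m=(np.hypot(x-.543,y+.023)<.045)&(z>.05)&(z<.065);P=W[m];
    if m.sum()>20:
        c=cv2.minEnclosingCircle(P[:,:2].astype(np.float32));print(n,m.sum(),c,P[:,:2].mean(0),np.degrees(np.arctan2(c[0][1]+.024,c[0][0]-.4707)))
```

```text
[ 0.47479959 -0.02407133  0.07247107] [-0.21387595 -1.26145949  0.05284783] 1.5160724137376285 [ 0.08  0.39 -0.19  2.15  0.13  0.61 -1.75]
wrist 7306 ((0.550260603427887, -0.023409292101860046), 0.03642825782299042) [ 0.54389478 -0.02241594] 0.4253920426255635
top 239 ((0.5527125000953674, -0.022211629897356033), 0.03535642847418785) [ 0.54625007 -0.01894246] 1.2491976537134775
```

View pics/w5.png

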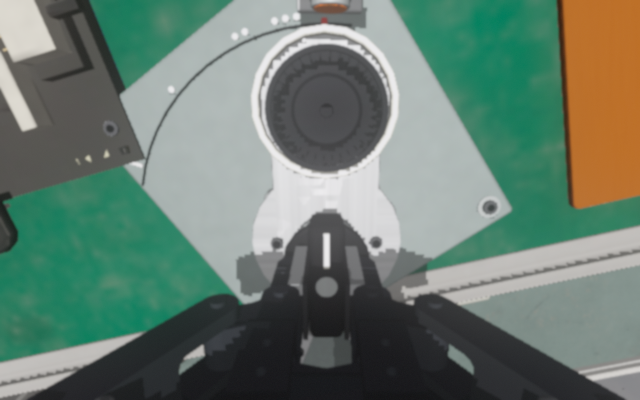

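The wrist view shows the knob gripped. The nest at (325,101) holds the impeller at (326,108), directly in front of the reading head at (325,15). The plate has turned about 71.5°, which is the third stop.

Request:
servo_tool:
  turn:
    - [0,0,0]
    - [0,0,0]
    - [0,0,0]
    - [0,0,0]
  slide:
    - [0,0,0]
    - [0,0,0]
    - [0,0,0]
    - [0,0,0]
  hand: [0.05,0.05,0.05,0.05]

```text
clock: 15.45
tcp_pos: [0.4748, -0.0241, 0.0725]
orientation: [3.141, 0.042, 0.008]
contact_force: [5.7, -0.7, 4.7]
grip_width: 0.0134
gripper_force: 69.7
```

Run:
```python
from bench import r
import numpy as np
o=r.get_obs();print(np.degrees(2*np.arctan2(*o['orientation'][[1,0]])),o['gripper_force'])
print(r.hand_in())
```

```text
1.5205375989284224 69.73424792289734
the job is handed in; nothing more can be done
None
```

The impeller is in the nest, the knob is held at the third stop (turned about 71.5° of 72°, 70 N grip), and I handed the job in at 15.5 s; no verdict was returned.

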